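Drain the plaster dish mould at 35 degrees on the tipping stand

TASK

Drain the plaster dish mould at 35 degrees: from the three kiln props take the 100 mm one, which gives that angle, and stand it upright in the middle of the steel foot plate of the tipping stand. Then tip the cradle forward by its rear handle, let it down gently until its stop rests on the prop, and leave it there with hands off for at least two seconds. Finally bring the mould gently back level onto its rear rest, with the prop still standing on the plate and the cups and the sanding block left alone.

Things in the scene. Friction and masses are not known exactly. Their poses are not given: they have to be found in the camera images.
- tipper: mould tipping stand, fixed: plywood board 275 x 224 x 15 mm with two grey uprights for the cradle's pivot. Origin on the table under the middle of the pivot axis; -x is the front, to which it tips (about the robot's right), y along the pivot axis, z up. In front in the middle (y -18 to 78 mm, x -147 to -57 mm) is a drip tray, rim 39 mm above the table; two capped posts behind are the rear rest
- pivot (a point): middle of the cradle's pivot axis, 118 mm above the table over the tipper origin; tipper's axes
- foot_plate (a point): centre of the top of the square steel foot plate (64 x 64 mm) at a front corner of the stand, at -105 mm x, -70 mm y of the tipper, 18 mm above the table; tipper's axes. The prop stands here, within 12 mm of the centre. A gripper coming straight down here hits the stop screw above: come from the stand's front with the gripper leaning 30 to 45 degrees out to the front, or push the prop in
- cradle (a joint): tilt of the cradle, rad: 0 = level on the rear rest, grows as the top tips forward to the tipper's -x, 1.05 = end of travel; 35 degrees = 0.611. It is over-centre: below about 0.25 rad it falls back level, beyond about 0.4 rad it falls forward by itself, so hold it until it rests. Swinging faster than 2.5 rad/s counts as a drop. The cradle is about 1.6 kg; the handle needs only a few newtons
- handle (a point): middle of the cradle's rear handle, a round black rubber-covered bar 19 mm thick and 110 mm long along the tipper's y. Level, it is 130 mm behind and 70 mm above the pivot axis; it moves on an arc of 148 mm radius about that axis, up and to the front, and may turn between the fingers. 45 mm free beside it for a finger. Cradle's axes
- stop_arm (a point): boss at the end of the arm on the cradle's -y side plate; cradle's axes. The rubber-tipped stop screw (20 mm thick) runs through it; level, the face is 86 mm before and 60 mm above the pivot axis. It is readjusted by up to 3 mm either way, so it meets the 100 mm prop at 0.57 to 0.65 rad: feel for it. Over 35 N on the prop is too hard
- mould (a point): centre of the top of the plaster dish mould, a round off-white block 130 mm across and 51 mm high with a shallow hollow and a black band, fixed on the cradle's plywood floor; level, it is 6 mm behind and 81 mm above the pivot axis; cradle's axes
- prop_84: kiln prop, an off-white square post 36 x 36 mm and 84 mm high with an 11 mm hole along its length; stands upright, 0.2 kg. Origin at the centre of its underside, z up its length. Too low (gives about 44 degrees)
- prop_100: kiln prop as the others, 36 x 36 mm and 100 mm high: the right one. Origin at the centre of its underside, z up its length, x and y normal to its faces
- prop_116: kiln prop as the others, 36 x 36 mm and 116 mm high. Origin at the centre of its underside. Too high (gives about 26 degrees)
- test_cup: glazed brown and bare clay test cup 64 mm across and 63 mm high, standing near the props; bystander, origin under its centre
- test_cup_b: glazed blue-green test cup 62 mm across and 56 mm high, to the left of the stand; bystander, origin under its centre
- rub_block: black sanding block 76 x 109 x 23 mm lying near the props; bystander, origin under its centre
There are look-alikes about, which are no part of the job. Leave any yellow look-alike of the prop_100 alone.

How it is judged:
By the outcome, as a careful person would: the job done as asked, in the order asked, and still so for the second after the job is handed in, with the robot touching nothing.
It also fails if it takes over 61 s, if anything falls off the work surface, if the arm or the gripper's body presses on something with over 40 N, if the wrist force passes 120 N, or if a joint passes its speed limit or range.

ROBOT

A 6-joint arm with a two-finger parallel gripper is mounted at the origin on the work surface; the furniture and walls round the work are solid. World frame = base frame: x ahead of the robot, y to its left, z up, the work surface at z = 0. Lengths are in m, angles in degrees, forces in N, time in s.
With the tool pointing down it reaches from about 0.4 to 0.825 m from the base axis. Payload 7 kg.
Tool frame: the origin (TCP) lies midway between the tips of the shut fingers; the grasp point (between the pads) lies 19 mm behind it; z points along the fingers, y is the direction in which the jaws open and shut (so a half turn about z gives the same grasp; the last joint's range is limited). The gripper opens to 88 mm and grips with 3 to 60 N. Pads are 19 mm wide; open, the fingers measure 130 mm over their backs; the gripper's body (78 mm by 193 mm) begins 47 mm behind the grasp point.
Start: joints at [-52.248, 20.546, 0.682, 0, -70.136, -16.507], TCP at [0.245, -0.629, 0.227] pointing down, gripper open.
Joint ranges: [-176.03, 176.03], [-82.01, 121.73], [-58.28, 71.71], [-173.87, 95.51], [-174.79, -0.11], [-173.66, 173.66]. Speed limits (degrees/s): [136.94, 136.94, 172.46, 180, 180, 180].

INTERFACE

Orientations are given as a 3x3 rotation matrix whose columns are the frame's x, y, z axes.
In Python, from rig import robot gives the robot as it stands. Calls block until the motion is done:
- robot.goto(position, orientation): joint-space move of the TCP to a pose.
- robot.servo_line(position, ori=None, speed=0.15): straight line of the TCP; ori=None keeps the orientation; speed is the mean speed in m/s.
- robot.movej(angles): joint-space move.
- robot.move_gripper(opening): opening from 0.0 (shut) to 1.0 (fully open); the grip force is fixed at half the most; returns when the fingers have stopped.
- robot.dwell(seconds).
- robot.ik(position, orientation): joint angles nearest the present ones, or None.
- robot.grab_frame(name): name is "scene" or "side" or "wrist"; returns (picture, depth): 480x640x3 uint8, red, green, blue; 480x640 float32, m along the optical axis (not along the pixel's ray), 0 where there is no reading.
- robot.camera_info(name): a dict with "vfov" (degrees; the focal length in pixels is half the picture's height over the tangent of half this angle, whatever the lens; pixels are square), "cx", "cy" (the principal point, pixels), "view" (4x4, takes a point from world to camera coordinates); the wrist camera has in their place "T_tool_cam" (4x4, takes a point from camera to tool coordinates, whose origin is the TCP and whose axes are the flange's). Camera axes: x right, y down, z forward; pixel columns grow to the right and rows downward; lengths in m; the calibration is good to about 2 mm. A picture is of the moment at which its call begins: read the wrist's pose just before it. camera_info takes no time and is no camera call.
A pose or a line that the arm cannot do raises robot.Unreachable and nothing moves.
- robot.job_done(): hands the job in, once; it reports no verdict.
Readings, each from a call of its own:
- robot.read_t(): time.
- robot.read_qpos(): joint angles.
- robot.read_qvel(): joint speeds.
- robot.read_effort(): joint torques, N m.
- robot.read_position(): TCP position.
- robot.read_tcp_rot(): TCP orientation.
- robot.read_force(): force on the tool from outside, world axes, zero at the start.
- robot.read_ft_torque(): the same for the moment, N m.
- robot.read_grip_width(): opening from 0.0 (shut) to 1.0 (fully open).
Only numpy, scipy, OpenCV 4.12 (cv2) and the standard library are available. Lean on these libraries where they do the work, as an engineer would, in place of code of your own. Each camera call takes 0.05 s, during which the arm holds its last target. There are 200 camera calls.

## Working session

There is one attempt and no reset: what is moved stays moved. The work goes in short steps, each a Python script; the robot and the scene stay as the last script left them, time stands still between calls to the robot, and variables do not carry over. Pictures are saved under pics/ and viewed, about 8 in all and at most 12, crops included, and the job is handed in when it is done.

```bash
mkdir -p pics; ls; python3 - <<'E'
from rig import robot
import numpy as np, cv2
for n in ("scene","side"):
    im,d=robot.grab_frame(n); np.savez(f"pics/{n}.npz",im=im,d=d)
    cv2.imwrite(f"pics/{n}.png",im[:,:,::-1]); c=robot.camera_info(n); print(n,c)
print(robot.camera_info("wrist"),robot.read_t())
E
```

```text
pics
scene {'vfov': 55.28353184642641, 'cx': 318.27095761812546, 'cy': 233.753170805079, 'view': array([[-0.64524542, -0.7639228 ,  0.00896096,  0.29010387],
       [-0.36590554,  0.29872209, -0.88140697,  0.32741398],
       [ 0.67065004, -0.57200268, -0.47227265,  0.86035909],
       [ 0.        ,  0.        ,  0.        ,  1.        ]])}
side {'vfov': 56.80046660544352, 'cx': 320.3242609921394, 'cy': 234.1854984962201, 'view': array([[-9.95899213e-01, -9.04659654e-02,  8.16660498e-04,
         5.13795224e-01],
       [-6.14329021e-02,  6.69605518e-01, -7.40171905e-01,
         1.75052735e-01],
       [ 6.64135256e-02, -7.37186787e-01, -6.72417195e-01,
         1.02560415e+00],
       [ 0.00000000e+00,  0.00000000e+00,  0.00000000e+00,
         1.00000000e+00]])}
{'vfov': 61.44903862339357, 'cx': 318.0628413177603, 'cy': 231.9336812098395, 'T_tool_cam': array([[-3.51561184e-04, -9.60705203e-01, -2.77570511e-01,
         7.40156807e-02],
       [ 9.99999504e-01, -7.91062525e-05, -9.92768360e-04,
         1.79623040e-04],
       [ 9.31800167e-04, -2.77570722e-01,  9.60704755e-01,
        -1.59410571e-01],
       [ 0.00000000e+00,  0.00000000e+00,  0.00000000e+00,
         1.00000000e+00]])} 0.1
```

View pics/scene.png

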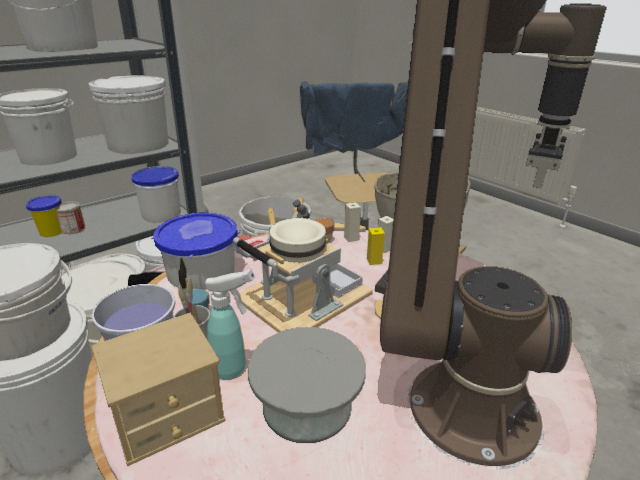

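View pics/side.png

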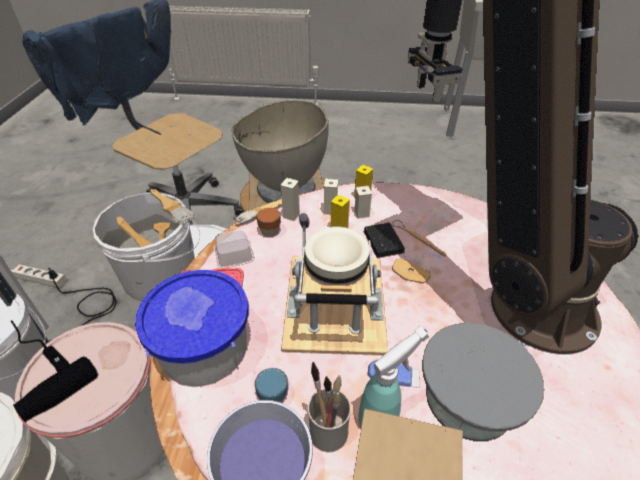

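```bash
cat > h.py <<'E'
import numpy as np, cv2
from rig import robot
def cloud(d,c,T=None):
    f=240/np.tan(np.radians(c['vfov']/2)); v,u=np.mgrid[:480,:640]
    P=np.stack([(u-c['cx'])/f*d,(v-c['cy'])/f*d,d,np.ones_like(d)],-1)
    T=np.linalg.inv(c['view']) if T is None else T
    return (P@T.T)[...,:3]
def load(n):
    z=np.load(f"pics/{n}.npz"); return z['im'],z['d'],cloud(z['d'],robot.camera_info(n))
def wrist():
    T=np.eye(4);T[:3,:3]=robot.read_tcp_rot();T[:3,3]=robot.read_position()
    im,d=robot.grab_frame("wrist"); return im,d,cloud(d,None or robot.camera_info("wrist"),T@robot.camera_info("wrist")['T_tool_cam'])
E
python3 - <<'E'
from h import *
im,d,P=load("side")
cv2.imwrite("pics/sidecrop.png",cv2.resize(im[160:360,220:460],None,fx=3.3,fy=3,interpolation=cv2.INTER_CUBIC)[:,:,::-1])
np.set_printoptions(precision=3,suppress=True)
def top(name,u0,u1,v0,v1,zmin):
    Q=P[v0:v1,u0:u1].reshape(-1,3);dd=d[v0:v1,u0:u1].ravel()
    Q=Q[(dd>0)&(Q[:,2]>zmin)&(Q[:,2]<.4)]
    zt=np.percentile(Q[:,2],97); T=Q[Q[:,2]>zt-.006]
    print(name,zt,T.mean(0),np.ptp(T,axis=0),len(T))
top("A",280,302,177,222,.03);top("B",322,339,177,196,.03);top("C",354,373,185,218,.03);top("Y1",330,350,194,228,.03);top("Y2",356,374,165,185,.03)
top("cup",256,282,206,238,.03)
for u,v in [(300,299),(370,299),(335,299),(305,215),(312,330),(357,330),(335,345),(272,383),(385,238),(338,250),(289,345),(384,346),(374,262),(296,258)]: print((u,v),P[v,u])
E
```

```text
A 0.22520173017351286 [ 0.559 -0.009  0.228] [0.006 0.015 0.012] 22
B 0.10279336801222831 [ 0.516 -0.312  0.101] [0.042 0.076 0.007] 111
C 0.08664365415273394 [ 0.425 -0.307  0.085] [0.042 0.045 0.007] 116
Y1 0.10302510013330482 [ 0.485 -0.221  0.108] [0.047 0.244 0.105] 144
Y2 0.10286620166990292 [ 0.425 -0.387  0.101] [0.046 0.048 0.008] 104
cup 0.0645439917809439 [ 0.674 -0.206  0.062] [0.063 0.066 0.009] 298
(300, 299) [0.537 0.177 0.194]
(370, 299) [0.411 0.168 0.197]
(335, 299) [0.474 0.174 0.198]
(305, 215) [ 0.549 -0.015  0.231]
(312, 330) [0.523 0.118 0.02 ]
(357, 330) [0.427 0.112 0.024]
(335, 345) [0.471 0.148 0.015]
(272, 383) [0.582 0.268 0.055]
(385, 238) [ 0.362 -0.186  0.025]
(338, 250) [0.477 0.023 0.174]
(289, 345) [0.568 0.158 0.017]
(384, 346) [0.368 0.142 0.016]
(374, 262) [ 0.39  -0.104  0.016]
(296, 258) [ 0.587 -0.098  0.018]
```

View pics/sidecrop.png

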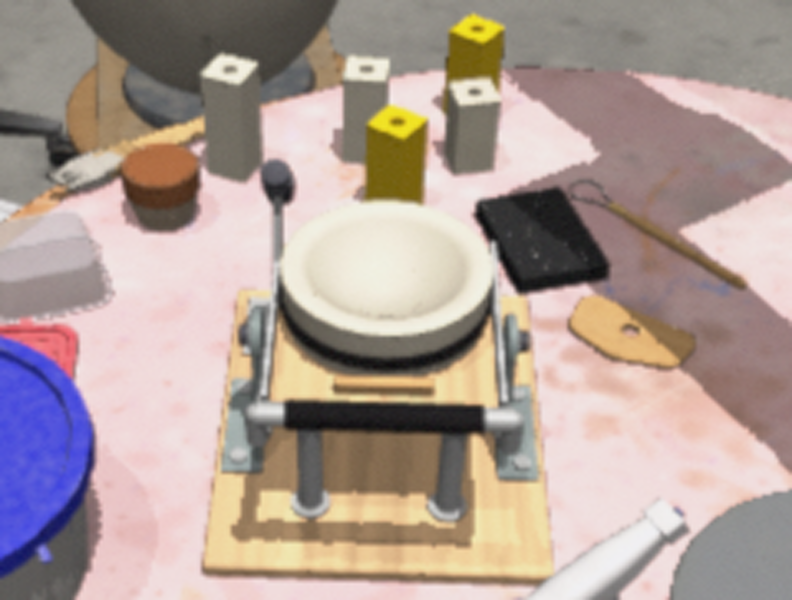

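```bash
python3 - <<'E'
from h import *
np.set_printoptions(precision=3,suppress=True)
R=np.array([[0,1,0],[1,0,0],[0,0,-1.]])
print(robot.read_tcp_rot())
q=robot.ik([.5,-.03,.42],R); q2=robot.ik([.5,-.03,.42],R@np.diag([-1,-1,1])); print(q,q2)
robot.goto([.5,-.03,.42],R)
print(robot.read_t(), robot.read_qpos(), robot.read_force())
im,d,P=wrist(); np.savez("pics/w1.npz",im=im,d=d,P=P); cv2.imwrite("pics/w1.png",im[:,:,::-1])
E
```

```text
[[-0.932 -0.362 -0.001]
 [-0.362  0.932  0.001]
 [ 0.     0.001 -1.   ]]
[ 19.081  -0.083  -0.374   0.    -89.709 160.919] [ 19.081  -0.083  -0.374   0.    -89.709 -19.081]
2.7167 [ 19.046  -0.069  -0.384   0.    -89.704 160.893] [ 0.479  0.277 -1.01 ]
```

View pics/w1.png

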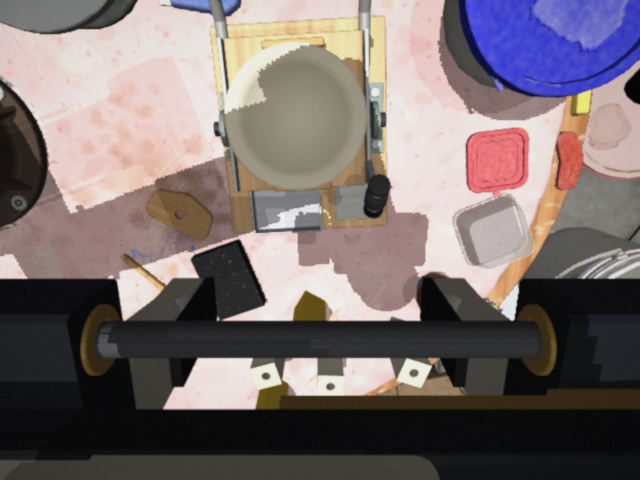

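```bash
cat > fit.py <<'E'
from h import *
np.set_printoptions(precision=4,suppress=True)
z=np.load("pics/w1.npz");W=z['P'];Wd=z['d'];Wi=z['im']
_,sd,S=load("side"); _,cd,C=load("scene")
def rect(Q):
    (c,s,a)=cv2.minAreaRect((Q[:,:2]*1000).astype(np.float32)); return np.array(c)/1000,s,a,len(Q)
A=np.concatenate([X[(dd>0)] for X,dd in((W,Wd),(S,sd))])
m=(A[:,0]>.33)&(A[:,0]<.62)&(A[:,1]>-.14)&(A[:,1]<.2)
B=A[m]
print("table W",[np.median(W[y,x]) if 0 else W[y,x] for x,y in((130,110),(430,150))])
for nm,X,dd in(("W",W,Wd),("S",S,sd)):
    Q=X[dd>0];Q=Q[(Q[:,2]>.0085)&(Q[:,2]<.022)&(Q[:,0]>.33)&(Q[:,0]<.62)&(Q[:,1]>-.14)&(Q[:,1]<.2)]
    h=[];
    for s in(rect(Q),):print(nm,"board",s,Q[:,:2].min(0),Q[:,:2].max(0))
Q=W[(Wd>0)];
for nm,x0,x1,y0,y1,zt in(("C",.39,.46,-.36,-.27,.084),("B",.48,.55,-.36,-.27,.1),("A",.57,.64,-.37,-.25,.116),("Y1",.45,.53,-.28,-.17,.1)):
  for k,X,dd in(("W",W,Wd),("S",S,sd),("Sc",C,cd)):
    Q=X[dd>0];Q=Q[(abs(Q[:,2]-zt)<.006)&(Q[:,0]>x0)&(Q[:,0]<x1)&(Q[:,1]>y0)&(Q[:,1]<y1)]
    if len(Q)>10: print(nm,k,rect(Q),np.median(Q[:,2]))
# handle
Q=S[sd>0];Q=Q[(Q[:,2]>.185)&(Q[:,2]<.205)&(Q[:,1]>.14)&(Q[:,1]<.2)&(Q[:,0]>.4)&(Q[:,0]<.55)];print("handle",rect(Q),Q.max(0))
Q=W[Wd>0];Q=Q[(Q[:,2]>.192)&(Q[:,2]<.205)&(Q[:,0]>.38)&(Q[:,0]<.57)&(Q[:,1]>-.09)&(Q[:,1]<.12)];print("mould W",rect(Q))
for u,v in((345,200),(365,195),(340,215),(350,190),(376,180),(376,205),(332,205),(215,130),(382,120),(285,210)):print((u,v),W[v,u],Wi[v,u])
E
python3 fit.py
```

```text
table W [array([0.243 , 0.0516, 0.0011]), array([ 0.6579, -0.0027,  0.0024])]
W board (array([0.4651, 0.0219]), (323.7895812988281, 270.2057800292969), 89.99469757080078, 10157) [ 0.33 -0.14] [0.6002 0.1838]
S board (array([0.464 , 0.0298]), (339.8387145996094, 267.5988464355469), 89.9140625, 4981) [ 0.33 -0.14] [0.5976 0.1999]
C W (array([ 0.4262, -0.3104]), (37.33632278442383, 38.252708435058594), 16.485267639160156, 633) 0.08520445435560298
C S (array([ 0.4249, -0.3087]), (37.207454681396484, 41.9737434387207), 13.553853034973145, 138) 0.0845116214620169
B W (array([ 0.5177, -0.3135]), (33.439151763916016, 35.83087921142578), 88.24407958984375, 571) 0.10127655638576133
B S (array([ 0.5157, -0.3152]), (41.92742156982422, 35.94893264770508), 88.32455444335938, 127) 0.10067260005217982
B Sc (array([ 0.5154, -0.3159]), (39.99459457397461, 41.87727355957031), 87.87149810791016, 92) 0.09892855946626017
A W (array([ 0.6273, -0.2828]), (37.481361389160156, 37.44403076171875), 70.30082702636719, 615) 0.11722575503127541
A S (array([ 0.6243, -0.2798]), (39.6053581237793, 36.778018951416016)
[... 404 characters left out ...]
(array([0.4743, 0.1681]), (148.73910522460938, 21.43510627746582), 4.08797550201416, 795) [0.5485 0.1801 0.2014]
mould W (array([0.4847, 0.0237]), (129.54713439941406, 166.46826171875), 12.600526809692383, 9116)
(345, 200) [ 0.5387 -0.0708  0.0184] [137 138 134]
(365, 195) [ 0.5444 -0.0266  0.2092] [56 56 56]
(340, 215) [ 0.5319 -0.0926  0.0185] [139 141 137]
(350, 190) [ 0.5455 -0.0565  0.0181] [137 138 134]
(376, 180) [ 0.5515 -0.0097  0.2273] [39 36 40]
(376, 205) [ 0.5542 -0.0349  0.2144] [34 33 35]
(332, 205) [ 0.5204 -0.0782  0.0173] [152 123  88]
(215, 130) [0.3888 0.0293 0.127 ] [64 63 68]
(382, 120) [0.5702 0.0395 0.1244] [82 79 85]
(285, 210) [ 0.4535 -0.0852  0.018 ] [134 134 137]
```

```bash
python3 - <<'E'
import cv2,numpy as np
im=cv2.imread("pics/w1.png")
a=cv2.resize(im[0:240,200:400],None,fx=3,fy=2.5,interpolation=cv2.INTER_CUBIC)
cv2.imwrite("pics/w1c.png",a[:, :])
E
python3 - <<'E'
from fit import *
print("-----")
hsv=cv2.cvtColor(Wi,cv2.COLOR_RGB2HSV)
zz=W[...,2]
reg=(Wd>0)&(W[...,0]>.34)&(W[...,0]<.62)&(W[...,1]>-.15)&(W[...,1]<.2)
pl=reg&(abs(zz-.018)<.006)&(hsv[...,1]<30)&(W[...,0]>.51)&(W[...,0]<.61)&(W[...,1]<-.02)
n,l,st,_=cv2.connectedComponentsWithStats(pl.astype(np.uint8)); i=1+st[1:,4].argmax(); Q=W[l==i]; print("plate",rect(Q),Q.min(0),Q.max(0),st[i])
bd=reg&(abs(zz-.015)<.006)&(hsv[...,1]>60)&(hsv[...,0]<25)&(hsv[...,0]>8)
Q=W[bd]; print("board",rect(Q),Q.min(0),Q.max(0))
# band edges per row
for v in range(40,225,15):
    r=np.where(bd[v])[0]
    if len(r): print(v,W[v,r[0]],W[v,r[-1]])
mo=reg&(abs(zz-.199)<.005)&(hsv[...,2]>90); 
n,l,st,ce=cv2.connectedComponentsWithStats(mo.astype(np.uint8)); i=1+st[1:,4].argmax(); Q=W[l==i]
print("mould",cv2.minEnclosingCircle((Q[:,:2]*1000).astype(np.float32)),np.median(Q[:,2]))
# pivot-axis uprights & screw knob
Q=W[reg&(zz>.205)&(W[...,0]>.52)];print("knob",Q.mean(0),Q.min(0),Q.max(0))
m=(sd>0)&(S[...,2]>.205)&(S[...,0]>.5)&(S[...,0]<.6)&(abs(S[...,1])<.1);Q=S[m];print("knobS",Q.mean(0),Q.min(0),Q.max(0))
v=np.zeros_like(Wi);v[pl]=255;v[bd]=(0,255,0)
cv2.imwrite("pics/mask.png",np.hstack([cv2.resize((Wi//2+v//2)[0:240,190:400][:,:,::-1],None,fx=1.9,fy=2.4),cv2.resize(Wi[0:240,190:400][:,:,::-1],None,fx=1.9,fy=2.4)]))
E
```

```text
table W [array([0.243 , 0.0516, 0.0011]), array([ 0.6579, -0.0027,  0.0024])]
W board (array([0.4651, 0.0219]), (323.7895812988281, 270.2057800292969), 89.99469757080078, 10157) [ 0.33 -0.14] [0.6002 0.1838]
S board (array([0.464 , 0.0298]), (339.8387145996094, 267.5988464355469), 89.9140625, 4981) [ 0.33 -0.14] [0.5976 0.1999]
C W (array([ 0.4262, -0.3104]), (37.33632278442383, 38.252708435058594), 16.485267639160156, 633) 0.08520445435560298
C S (array([ 0.4249, -0.3087]), (37.207454681396484, 41.9737434387207), 13.553853034973145, 138) 0.0845116214620169
B W (array([ 0.5177, -0.3135]), (33.439151763916016, 35.83087921142578), 88.24407958984375, 571) 0.10127655638576133
B S (array([ 0.5157, -0.3152]), (41.92742156982422, 35.94893264770508), 88.32455444335938, 127) 0.10067260005217982
B Sc (array([ 0.5154, -0.3159]), (39.99459457397461, 41.87727355957031), 87.87149810791016, 92) 0.09892855946626017
A W (array([ 0.6273, -0.2828]), (37.481361389160156, 37.44403076171875), 70.30082702636719, 615) 0.11722575503127541
A S (array([ 0.6243, -0.2798]), (39.6053581237793, 36.778018951416016)
[... 1604 characters left out ...]
0.5885 0.0823 0.0177]
100 [0.3675 0.0641 0.0137] [0.5897 0.0637 0.0154]
130 [0.59   0.0251 0.0158] [0.5912 0.0251 0.017 ]
145 [0.5907 0.0052 0.0167] [0.5921 0.0053 0.0169]
160 [ 0.3736 -0.0148  0.0164] [ 0.593  -0.015   0.0168]
175 [ 0.3731 -0.0358  0.0139] [ 0.3805 -0.0356  0.0157]
190 [ 0.3747 -0.057   0.0146] [ 0.523  -0.0565  0.0179]
205 [ 0.376  -0.0788  0.0136] [ 0.5977 -0.0789  0.0145]
220 [ 0.3403 -0.1019  0.0098] [ 0.5986 -0.101   0.0149]
mould ((480.4746398925781, 41.671058654785156), 65.0439682006836) 0.1993777899089224
knob [ 0.5441 -0.0049  0.5028] [ 0.52   -0.0421  0.205 ] [0.5757 0.0098 0.5315]
knobS [ 0.5525 -0.0116  0.2236] [ 0.5428 -0.024   0.2053] [ 0.5631 -0.0003  0.2342]
```

View pics/mask.png

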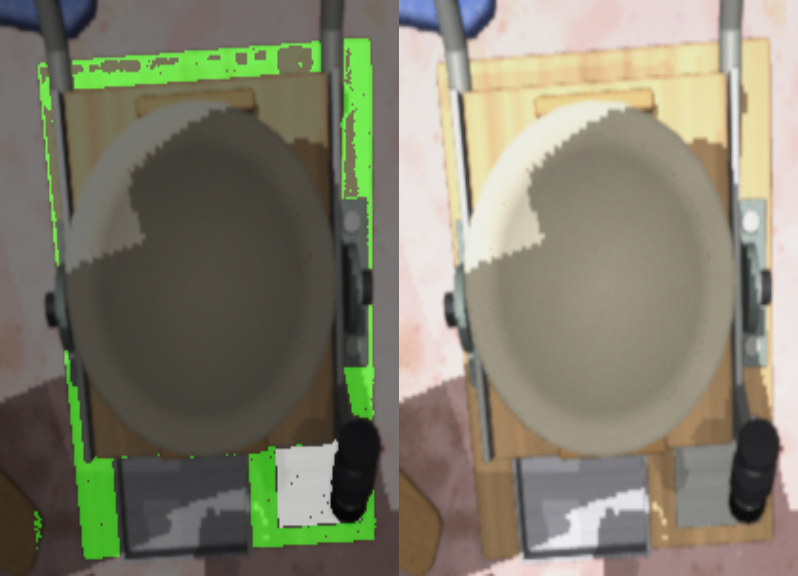

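```bash
cat >> h.py <<'E'
yaw=np.radians(3.2); XT=np.array([-np.sin(yaw),np.cos(yaw),0]); YT=np.array([-np.cos(yaw),-np.sin(yaw),0]); Z=np.array([0,0,1.])
ORG=np.array([.481,.036,0]); PLATE=ORG-.105*XT-.070*YT+.018*Z
def lean(a,yawdeg,flip):
    "tool tilted a deg out to the front (-y), jaws along world x turned by yawdeg"
    c,s=np.cos(np.radians(yawdeg)),np.sin(np.radians(yawdeg)); b=np.array([-s,c,0]); j=np.array([c,s,0]); a=np.radians(a)
    z=np.sin(a)*b-np.cos(a)*Z; y=j*flip
    return np.column_stack([np.cross(y,z),y,z])
def tcp(g,R): return np.asarray(g)+.019*R[:,2]
E
cat > pick.py <<'E'
from h import *
np.set_printoptions(precision=3,suppress=True)
B=np.array([.5163,-.3143,0])
H=.085
def plan(f):
    R1,R2=lean(32,-1.8,f),lean(32,3.2,f); g=B+H*Z
    return R1,R2,[("goto",tcp(g-.13*R1[:,2],R1),R1),("line",tcp(g,R1),R1),("grip",),("line",tcp(g+.13*Z,R1),R1),
      ("goto",tcp(PLATE-.11*XT+(H+.11)*Z,R2),R2),("line",tcp(PLATE-.11*XT+(H+.008)*Z,R2),R2)]
if __name__=="__main__":
    for f in(1,-1):
        print(f)
        for s in plan(f)[2]:
            if len(s)>1: print(robot.ik(s[1],s[2]))
E
python3 pick.py
```

```text
1
[ -35.468   32.47    16.821  -26.211  -93.103 -143.378]
[ -31.033   34.212    4.732  -28.112  -78.928 -140.721]
[ -30.963   27.338   11.255  -27.567  -90.755 -147.048]
[ -18.255   24.097    6.51   -29.634  -85.901 -152.807]
[ -18.373   29.663    1.248  -30.441  -76.574 -147.234]
-1
[-35.468  32.47   16.821 -26.211 -93.103  36.622]
[-31.033  34.212   4.732 -28.112 -78.928  39.279]
[-30.963  27.338  11.255 -27.567 -90.755  32.952]
[-18.255  24.097   6.51  -29.634 -85.901  27.193]
[-18.373  29.663   1.248 -30.441 -76.574  32.766]
```

```bash
python3 - <<'E'
from pick import *
R1,R2,st=plan(-1)
robot.goto(st[0][1],R1); robot.move_gripper(.68)
im,d,P=wrist(); np.savez("pics/w2.npz",im=im,d=d,P=P)
Q=P[d>0]
for nm,x0,x1,y0,y1,zt in(("C",.39,.46,-.36,-.27,.084),("B",.48,.55,-.36,-.27,.1),("A",.57,.66,-.34,-.23,.116)):
    q=Q[(abs(Q[:,2]-zt)<.006)&(Q[:,0]>x0)&(Q[:,0]<x1)&(Q[:,1]>y0)&(Q[:,1]<y1)]
    if len(q)>10: print(nm,cv2.minAreaRect((q[:,:2]*1000).astype(np.float32)),len(q),np.median(q[:,2]))
cv2.imwrite("pics/w2.png",im[:,:,::-1]); print(robot.read_t(),robot.read_position())
E
```

```text
C ((425.6970520019531, -311.35113525390625), (36.104393005371094, 39.15031433105469), 16.412254333496094) 2201 0.08460727149958841
B ((516.9633178710938, -317.2267150878906), (38.10393524169922, 36.16246795654297), 87.99674224853516) 2294 0.10064496441835359
A ((626.5101928710938, -284.20208740234375), (37.854576110839844, 35.985225677490234), 71.3084487915039) 801 0.11549284928210338
5.3917 [ 0.514 -0.373  0.179]
```

View pics/w2.png

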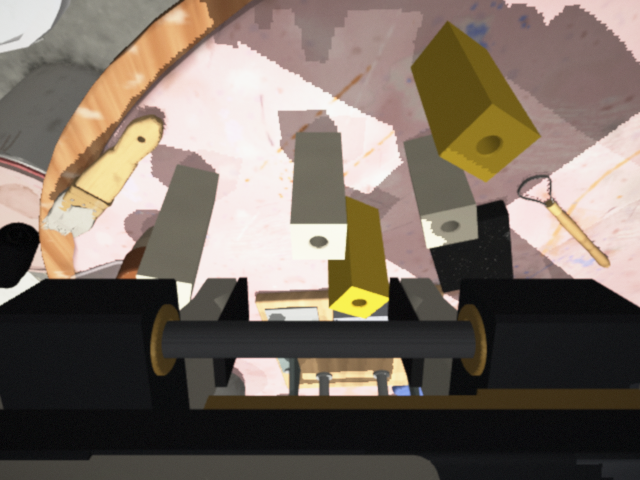

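```bash
sed -i 's/B=np.array(.*/B=np.array([.5167,-.3155,0])/' pick.py; python3 - <<'E'
from pick import *
R1,R2,st=plan(-1)
robot.servo_line(st[1][1],speed=.12); print("force",robot.read_force())
robot.move_gripper(0); print("w",robot.read_grip_width()*88)
robot.servo_line(st[3][1],speed=.15); print(robot.read_force(),robot.read_t())
robot.goto(st[4][1],R2); robot.servo_line(st[5][1],speed=.15)
im,d,P=wrist(); np.savez("pics/w3.npz",im=im,d=d,P=P); cv2.imwrite("pics/w3.png",im[:,:,::-1])
f,d=robot.grab_frame("side"); np.savez("pics/side3.npz",im=f,d=d)
print(robot.read_t(),robot.read_position(),robot.read_force(),robot.read_grip_width()*88)
g=cv2.resize(f[140:360,220:420],(480,528));w=cv2.resize(im,(320,240)); c=np.zeros((528,800,3),np.uint8);c[:,:480]=g;c[:240,480:]=w
cv2.imwrite("pics/c3.png",c[:,:,::-1])
E
```

```text
force [0.584 0.189 0.348]
w 36.068617625808024
[ 0.191 -0.225 -3.189] 8.15
9.725 [ 0.563 -0.165  0.096] [ 0.12   1.225 -2.435] 35.990985191253955
```

View pics/c3.png

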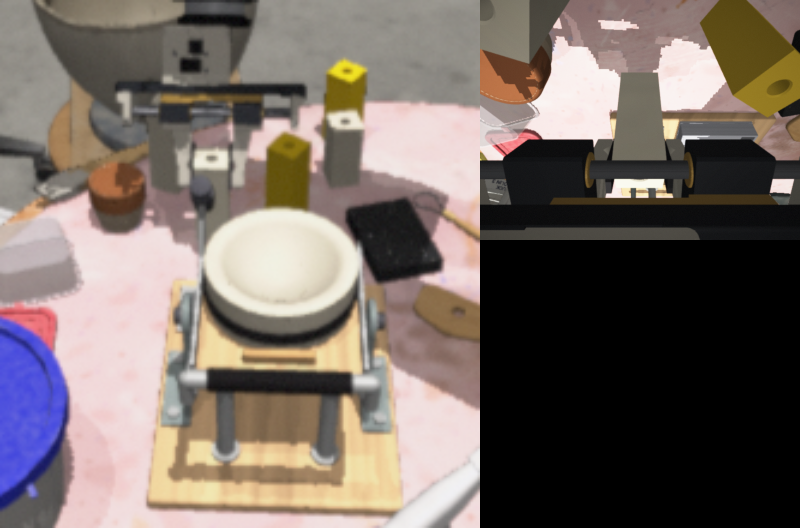

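```bash
python3 - <<'E'
from pick import *
R1,R2,st=plan(-1)
p=tcp(PLATE+(H+.008)*Z,R2)
robot.servo_line(p-.04*XT,speed=.12);print(robot.read_force())
robot.servo_line(p,speed=.06);f0=robot.read_force();print(f0)
for i in range(8):
    p=p-.0015*Z; robot.servo_line(p,speed=.03); f=robot.read_force()
    if np.linalg.norm(f-f0)>5: break
print(i,f,robot.read_position(),robot.read_t())
robot.move_gripper(.56); print(robot.read_force(),robot.read_grip_width()*88)
robot.servo_line(p-.05*XT,speed=.1); print(robot.read_force())
robot.servo_line(p-.12*XT,speed=.2)
im,d,P=wrist(); np.savez("pics/w4.npz",im=im,d=d,P=P); cv2.imwrite("pics/w4.png",im[:,:,::-1])
Q=P[d>0];q=Q[(abs(Q[:,2]-.118)<.006)&(abs(Q[:,0]-.557)<.04)&(abs(Q[:,1]+.065)<.04)]
if len(q): print(cv2.minAreaRect((q[:,:2]*1000).astype(np.float32)),np.median(q[:,2]),len(q))
f,d=robot.grab_frame("side"); np.savez("pics/side4.npz",im=f,d=d); S=cloud(d,robot.camera_info("side"))
Q=S[d>0];q=Q[(abs(Q[:,2]-.118)<.006)&(abs(Q[:,0]-.557)<.04)&(abs(Q[:,1]+.065)<.04)]
if len(q): print(cv2.minAreaRect((q[:,:2]*1000).astype(np.float32)),np.median(q[:,2]),len(q))
print(PLATE,robot.read_t())
g=cv2.resize(f[140:360,220:420],(400,440));w=cv2.resize(im,(400,300)); c=np.zeros((440,800,3),np.uint8);c[:,:400]=g;c[:300,400:]=w
cv2.imwrite("pics/c4.png",c[:,:,::-1])
E
```

```text
[-0.456 -0.736 -2.25 ]
[-0.576  0.755 -1.506]
5 [-2.222 -0.769  5.74 ] [ 0.556 -0.055  0.087] 12.775
[-0.616 -0.062  0.609] 49.07920640523005
[-0.373  0.342  0.055]
((558.6513061523438, -63.806678771972656), (31.687393188476562, 40.20756149291992), 1.5732221603393555) 0.1187787296661808 88
[ 0.557 -0.065  0.018] 14.5333
```

View pics/c4.png

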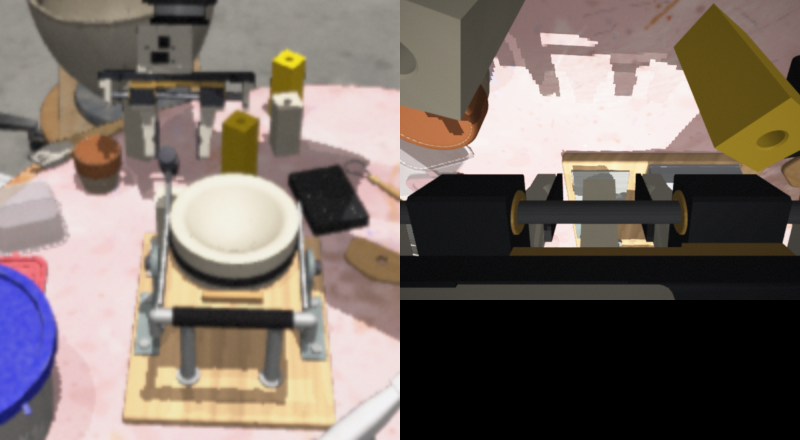

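```bash
cat >> h.py <<'E'
from scipy.optimize import least_squares
def bar(P,d,c0,tol=.02):
    "fit centre (x_t, z rel. pivot) of 19 mm bar near c0"
    Q=P[d>0]-ORG-.118*Z; q=np.column_stack([Q@XT,Q@YT,Q[:,2]])
    q=q[(abs(q[:,1])<.045)&(np.hypot(q[:,0]-c0[0],q[:,2]-c0[1])<tol)]
    f=lambda c:np.hypot(q[:,0]-c[0],q[:,2]-c[1])-.0095
    s=least_squares(f,c0,loss='soft_l1',f_scale=.001); return s.x,len(q),np.sqrt(np.mean(s.fun**2))
E
python3 - <<'E'
from h import *
np.set_printoptions(precision=4,suppress=True)
z=np.load("pics/side4.npz");S=cloud(z['d'],robot.camera_info("side"));sd=z['d']
_,cd,C=load("scene")
print(bar(S,sd,(.13,.07)),bar(C,cd,(.13,.07)))
for n,X,dd in(("side",S,sd),("scene",C,cd)):
    Q=X[dd>0];Q=Q[(Q[:,2]>.1)&(Q[:,2]<.6)&(Q[:,0]>.3)&(Q[:,0]<.62)&(Q[:,1]>.19)&(Q[:,1]<.42)]
    if len(Q):print(n,len(Q),Q.min(0),Q.max(0)); H,_,_=np.histogram2d(Q[:,0],Q[:,1],bins=[np.arange(.3,.63,.04),np.arange(.18,.43,.04)]);print(H)
# tool vertical, jaws along XT
for s in(1,-1):
    y=s*XT;zt=-Z;R=np.column_stack([np.cross(y,zt),y,zt])
    for r,h in((.13,.35),(.13,.188),(.0665,.25)): print(s,robot.ik(ORG+r*XT+(h-.019)*Z,R))
E
```

```text
(array([0.131 , 0.0714]), 510, np.float64(0.0011939004644290253)) (array([0.1292, 0.0697]), 248, np.float64(0.0010338658509400412))
side 6896 [0.3    0.1994 0.1   ] [0.6199 0.42   0.2518]
[[  29.  108.  156.    0.  279.  767.]
 [   0.    0.  519.  645.  366.  760.]
 [   0.    0.   75. 1006.  432.  739.]
 [   0.    0.    0.   60.   58.   49.]
 [   0.    0.    0.  521.   68.   66.]
 [   0.    0.    0.   16.   67.    2.]
 [   0.    0.    0.   49.    0.    0.]
 [   0.    0.    0.   51.    8.    0.]]
scene 4408 [0.3   0.196 0.1  ] [0.6124 0.4199 0.2496]
[[ 17.  67. 146.   0. 166. 394.]
 [  0.   0. 845. 841. 189. 349.]
 [  0.   0.   7. 266. 201. 318.]
 [  0.   0.   0. 158.  98.  15.]
 [  0.   0.   0. 289.   5.   9.]
 [  0.   0.   0.   4.  10.   0.]
 [  0.   0.   0.   5.   0.   0.]
 [  0.   0.   0.   9.   0.   0.]]
1 [  41.7546    0.886   -10.4703    0.      -78.6437 -128.5546]
1 [  41.7546    6.9443  -25.5343    0.      -57.5214 -128.5546]
1 [  35.2445    2.5117  -21.7887    0.      -65.6996 -122.0445]
-1 [ 41.7546   0.886  -10.4703   0.     -78.6437  51.4454]
-1 [ 41.7546   6.9443 -25.5343   0.     -57.5214  51.4454]
-1 [ 35.2445   2.5117 -21.7887   0.     -65.6996  57.9555]
```

```bash
cat >> h.py <<'E'
RH=np.column_stack([np.cross(-XT,-Z),-XT,-Z])
A0=np.arctan2(.070,.130); RR=np.hypot(.070,.130)
def hp(th,dx=0,dz=0): return ORG+(.118+RR*np.sin(A0+th)+dz-.019)*Z+(RR*np.cos(A0+th)+dx)*XT
E
python3 - <<'E'
from h import *
np.set_printoptions(precision=2,suppress=True)
robot.servo_line(robot.read_position()+[0,-.03,.26],speed=.25)
robot.goto(hp(0,-.001,.12),RH); print(robot.read_t(),robot.read_position())
robot.move_gripper(.6)
robot.servo_line(hp(0,-.001,.03),speed=.15);robot.servo_line(hp(0,-.001),speed=.06); print("at",robot.read_force())
robot.move_gripper(0); print("w",robot.read_grip_width()*88,robot.read_force())
for th in np.arange(.05,.501,.05):
    robot.servo_line(hp(th),speed=.07); print(round(th,2),robot.read_force(),round(robot.read_grip_width()*88,1))
f,d=robot.grab_frame("side"); np.savez("pics/side5.npz",im=f,d=d)
cv2.imwrite("pics/c5.png",cv2.resize(f[120:340,220:440],(600,600))[:,:,::-1]); print(robot.read_t())
E
```

```text
17.1917 [0.47 0.16 0.29]
at [0.32 1.1  0.44]
w 17.916210263123574 [-1.09  2.09  0.41]
0.05 [ 2.4  -0.72 -3.13] 18.1
0.1 [ 0.61 -0.29 -3.08] 17.8
0.15 [ 0.28  1.52 -2.62] 18.6
0.2 [-1.85  3.87  0.36] 18.3
0.25 [-3.96  6.22  3.54] 18.2
0.3 [-5.86  8.08  4.58] 18.4
0.35 [-7.32  9.15  7.39] 18.5
0.4 [-8.57  9.13 10.1 ] 18.2
0.45 [-8.3   8.95 11.51] 18.4
0.5 [-7.72  7.6  11.28] 18.1
22.2167
```

View pics/c5.png

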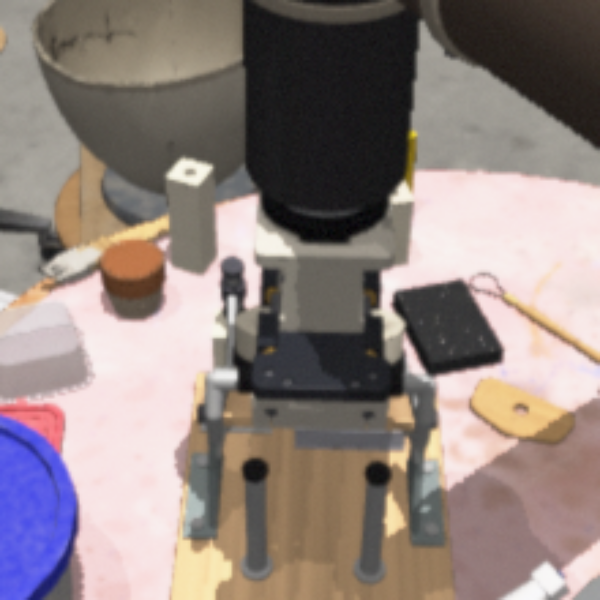

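```bash
python3 - <<'E'
from h import *
np.set_printoptions(precision=2,suppress=True)
tan=lambda th:-np.sin(A0+th)*XT+np.cos(A0+th)*Z
ref=None; L=[]
th=.5
while th<.68:
    th+=.01 if th<.545 else .005
    robot.servo_line(hp(th),speed=.03); F=robot.read_force(); t=F@tan(th); L.append((round(th,3),round(t,2),F))
    if ref is not None and t<ref-3: break
    if th>.53: ref=t if ref is None else max(ref,t)
for l in L: print(*l)
print(robot.read_t())
E
```

```text
0.51 -1.69 [-7.76  8.43 10.77]
0.52 -1.54 [-7.77  7.67 10.1 ]
0.53 -1.05 [-7.06  6.57  9.41]
0.54 -0.22 [-7.08  6.1  10.47]
0.55 -0.81 [-6.42  6.22  9.68]
0.555 -0.4 [-6.56  5.57  9.51]
0.56 -1.98 [-6.21  7.72 10.16]
0.565 -0.39 [-6.95  5.26  9.25]
0.57 -0.81 [-6.73  5.63  9.13]
0.575 -0.69 [-6.4   5.46  9.16]
0.58 -1.01 [-6.33  5.46  8.6 ]
0.585 -0.88 [-5.65  5.38  8.75]
0.59 -0.65 [-5.86  4.99  8.63]
0.595 -0.37 [-6.29  4.84  9.1 ]
0.6 -1.84 [-5.68  6.05  8.31]
0.605 -0.64 [-5.86  5.06  9.14]
0.61 -1.32 [-5.41  5.29  8.14]
0.615 -1.21 [-5.77  4.67  7.28]
0.62 -2.89 [-5.49  6.42  7.1 ]
0.625 -7.54 [-5.61 10.02  3.98]
27.2167
```

```bash
python3 - <<'E'
from h import *
np.set_printoptions(precision=4,suppress=True)
robot.move_gripper(.55); print("rel",robot.read_t(),robot.read_force())
robot.servo_line(hp(.622,0,.02),speed=.06); print(robot.read_force())
robot.servo_line(hp(.622,0,.1),speed=.15); print("off",robot.read_t(),robot.read_force())
robot.dwell(1.2)
f,d=robot.grab_frame("side"); S=cloud(d,robot.camera_info("side")); c=hp(.622)-ORG-.118*Z; c0=(c@XT,c[2]+.019)
g,e=robot.grab_frame("scene"); C=cloud(e,robot.camera_info("scene"))
for X,dd in((S,d),(C,e)):
    try: s=bar(X,dd,c0); print(s,np.arctan2(s[0][1],s[0][0])-A0)
    except Exception as ex: print(ex)
robot.dwell(.8)
f,d=robot.grab_frame("side");print(c0,robot.read_t())
cv2.imwrite("pics/c6.png",np.hstack([cv2.resize(f[120:340,220:440],(500,500)),cv2.resize(g[180:340,220:400],(300,500))])[:,:,::-1])
E
```

```text
rel 27.9417 [ 0.5704 -0.4366  0.2436]
[-0.086  -0.113  -0.3188]
off 29.1083 [ 0.3387 -1.0133  0.2322]
(array([0.0682, 0.1329]), 514, np.float64(0.0011494222142774502)) 0.6027243673682021
(array([0.0662, 0.1314]), 251, np.float64(0.0010584771951214385)) 0.6099007450859932
(np.float64(0.06486659591608747), np.float64(0.13263606121360444)) 31.2583
```

View pics/c6.png

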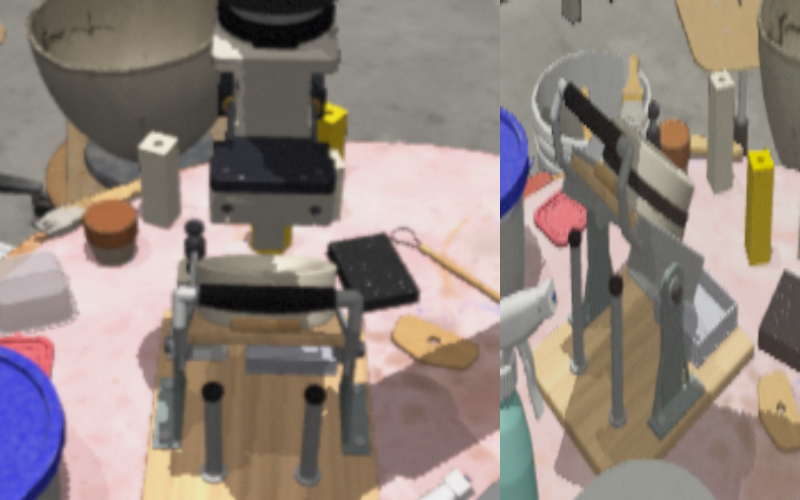

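```bash
python3 - <<'E'
from h import *
np.set_printoptions(precision=2,suppress=True)
robot.dwell(.6)
robot.servo_line(hp(.618,.003,.025),speed=.15);robot.servo_line(hp(.618,.003),speed=.06); print(robot.read_t(),robot.read_force())
robot.move_gripper(0); print(robot.read_grip_width()*88,robot.read_force())
for th in (.58,.5,.42,.34,.26,.18,.1,.05,.03):
    robot.servo_line(hp(th),speed=.07); print(th,robot.read_force())
for th in np.arange(.024,-.03,-.006):
    robot.servo_line(hp(th),speed=.03); F=robot.read_force(); t=F@(-np.sin(A0+th)*XT+np.cos(A0+th)*Z); print(round(th,3),round(t,2),F)
    if t>4: break
print(robot.read_t(),robot.read_grip_width()*88)
E
```

```text
33.075 [ 0.54 -1.1   0.43]
18.175090066950233 [ 0.44 -2.23 -0.55]
0.58 [-4.69  0.69  7.79]
0.5 [-3.89 -0.16  4.77]
0.42 [-0.24 -3.45  1.61]
0.34 [ 3.19 -3.61 -0.21]
0.26 [ 3.77 -3.31 -1.55]
0.18 [ 4.32 -3.15 -0.89]
0.1 [ 4.66 -2.23 -1.45]
0.05 [ 5.59 -2.38 -1.04]
0.03 [ 3.79 -2.48  0.47]
0.024 1.53 [ 4.62 -1.76  0.61]
0.018 1.15 [ 5.04 -2.17 -0.06]
0.012 1.45 [ 4.46 -1.89  0.47]
0.006 5.58 [ 3.21 -3.86  4.15]
37.3417 17.912511673124122
```

Contact with the rear rest felt; release, back off and check.

```bash
python3 - <<'E'
from h import *
np.set_printoptions(precision=4,suppress=True)
robot.move_gripper(.55); print(robot.read_force())
robot.servo_line(hp(0,0,.03),speed=.06); robot.servo_line(hp(0,.06,.22),speed=.2); robot.dwell(.3)
f,d=robot.grab_frame("side"); S=cloud(d,robot.camera_info("side"))
g,e=robot.grab_frame("scene"); C=cloud(e,robot.camera_info("scene"))
for X,dd in((S,d),(C,e)):
    s=bar(X,dd,(.13,.07)); print(s,np.arctan2(s[0][1],s[0][0])-A0)
S0=load("side")[2]
for n,X,dd in(("S",S,d),("C",C,e)):
  Q=X[dd>0]
  for nm,c,zt,r in(("prop",(.557,-.065),.118,.04),("cup",(.674,-.206),.063,.045),("cupb",(.582,.268),.056,.045)):
    q=Q[(abs(Q[:,2]-zt)<.006)&(np.hypot(Q[:,0]-c[0],Q[:,1]-c[1])<r)]
    if len(q)>5: print(n,nm,cv2.minAreaRect((q[:,:2]*1000).astype(np.float32))[:2],np.median(q[:,2]),len(q))
f0=load("side")[0]; df=np.abs(f.astype(int)-f0).max(-1)
print("changed cup/cupb/block px",[(df[a:b,c:e_]>40).sum() for a,b,c,e_ in((205,238,254,283),(365,402,254,290),(222,258,365,406))])
print(robot.read_t(),robot.read_force())
cv2.imwrite("pics/c7.png",np.hstack([cv2.resize(f[120:420,220:440],(400,500)),cv2.resize(g[180:340,220:400],(400,500))])[:,:,::-1])
E
```

```text
[-0.5514 -0.1767  0.5448]
(array([0.131 , 0.0713]), 509, np.float64(0.0011294890918811052)) 0.004672649160058107
(array([0.1291, 0.0698]), 244, np.float64(0.0011307591015914979)) 0.0016589291522379757
S prop ((569.0798950195312, -62.694480895996094), (9.46030330657959, 40.81377029418945)) 0.11885221285010206 58
S cup ((674.5804443359375, -204.97445678710938), (62.138458251953125, 63.50135803222656)) 0.06148839548576207 326
S cupb ((584.0703125, 267.80389404296875), (61.94884490966797, 60.09184265136719)) 0.054772035715801914 835
C cup ((672.8634643554688, -218.11062622070312), (47.10799789428711, 67.5946273803711)) 0.06011068951306342 121
C cupb ((576.8748168945312, 255.94692993164062), (35.98720169067383, 61.26113510131836)) 0.05301778506673177 224
changed cup/cupb/block px [np.int64(0), np.int64(34), np.int64(503)]
40.25 [-0.251  -0.2984  0.1939]
```

View pics/c7.png

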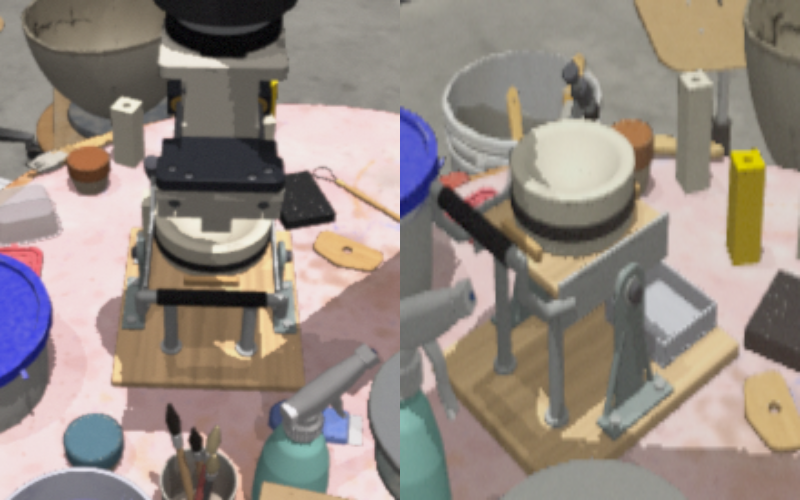

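```bash
python3 -c "
from rig import robot
robot.job_done(); print(robot.read_t())"
```

```text
the job is handed in; nothing more can be done
the job is handed in; nothing more can be done
```

The job is done and handed in at about 40 s of the 61 s allowed.

- **Prop:** I took the off-white 100 mm prop (its top measured at 101 mm) and stood it about 2 mm from the centre of the foot plate.
- **Drain:** I tipped the cradle by its handle until I felt the stop meet the prop at about 0.62 rad, with only a few newtons of contact force. I then let go and kept hands off for over 3 s. The cameras read the tilt as 0.60–0.61 rad.
- **Return:** I brought the cradle back until I felt the rear rest, at about 0.006 rad, and released it there.

**Last checks:**
- The cradle is level: the cameras read 0.002–0.005 rad.
- The prop is still standing, with its top at 119 mm. It was partly hidden at the end, but the edge I could see had not moved.
- The brown cup was unchanged and the blue-green cup measured within about 2 mm of its first position.
- The gripper touches nothing; the force reading is about 0 N.
- One check disagreed. The before-and-after comparison showed changed pixels at the sanding block, where the gripper now covers part of the view. The part still visible looks unmoved, and I did not measure the block's position separately.

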